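Open the touch-dial jewellery box

ROBOT

A 6-joint arm with a two-finger parallel gripper is mounted at the origin on the work surface. World frame = base frame: x ahead of the robot, y to its left, z up, the work surface at z = 0. Lengths are in mm, angles in degrees, forces in N, time in s.
With the tool pointing down it reaches from about 350 to 875 mm from the base axis. Payload 4.2 kg.
Tool frame: the origin (TCP) lies midway between the tips of the shut fingers; the grasp point (between the pads) lies 19 mm behind it (arm.grip_depth is the distance from the TCP to the grasp point, in mm); z points along the fingers, y is the direction in which the jaws open and shut (so a half turn about z gives the same grasp; the last joint's range is limited). The gripper opens to 87 mm and grips with 3 to 60 N. Pads are 19 mm wide; open, the fingers measure 117 mm over their backs; the gripper's body (75 mm by 190 mm) begins 51 mm behind the grasp point.
Start: joints at [91.822, 22.042, 0.453, 0, -68.411, -14.817], TCP at [140.507, 608.98, 222.55] pointing down, gripper open.
Joint ranges: [-179.83, 179.83], [-69.29, 118.12], [-61.27, 80.66], [-181.25, 117.63], [-171.15, -9.14], [-177.46, 177.46]. Speed limits (degrees/s): [159.86, 159.86, 180, 180, 180, 180].

INTERFACE

Orientations are given as [roll, pitch, yaw] about the fixed x, y, z axes, in that order (R = Rz(yaw) Ry(pitch) Rx(roll)).
In Python, from station import read_state, camera, sign_off, arm gives the robot as it stands.
- The arm moves only by the tool servo_tool, never from a script. Its argument "moves" is a list of rows, each an object of numbers: "grip": the gripper's target within -1 to 1 (fully open at 1, half-way at 0, shut at -1); "tx", "ty", "tz": the shift along the tool's x, y, z in m; "rx", "ry", "rz": the turn, a rotation vector about the tool's x, y, z in rad. In form: [{"grip": .., "tx": .., "ty": .., "tz": .., "rx": .., "ry": .., "rz": ..}, ...]. A call has 1 to 10 rows; each row shifts and turns the commanded pose from where the row before left it, along the tool's axes as they then stand; what a row does not reach is not made up. A row lasts 1/10 s, in which the tool goes at most 50 mm and 8.59 degrees, less where a joint would pass 70% of its speed; a pose out of reach is approached as far as the arm can. A call is refused whole if a number of a shift passes 0.05 or a number of a turn 0.15, either way. A call with a gripper value outside its range is refused whole. The fingers move at their own pace and stop on an object; "grip_force" is the grip in N (left out, the last holds). Time passes only in rows, so rows that do not move let the fingers close. It gives the time, the measured TCP pose, the force and the opening at its end, in the units of the state.
- read_state(): the state, without advancing time (a new reading comes with each control period).
- camera(name): name is "scene" or "side" or "wrist"; returns a dict with "frame" (480x640x3 uint8, red, green, blue), "depth" (480x640 float32, mm along the optical axis (not along the pixel's ray), 0 where there is no reading), "intrinsics" (3x3 intrinsics, pixels), "dist_coeffs" ([k1, k2, p1, p2, k3] as OpenCV has them; the pictures are not rectified), "R" (3x3) and "t" (3): a world point X has camera coordinates R X + t. Camera axes: x right, y down, z forward; pixel columns grow to the right and rows downward; lengths in mm; the calibration is good to about 2 mm. A picture is of the moment at which its call begins.
- sign_off(): hands the job in, once; it reports no verdict.
The state is a dict: "time_s": time; "joint_positions": joint angles; "qvel": joint speeds; "joint_torque": joint torques, N m; "tool_pos": TCP position; "ee_rot": TCP orientation; "ft_force": force on the tool from outside, world axes, zero at the start; "torque": the same for the moment, N m; "gripper_width": finger opening in mm.
Only numpy, scipy, OpenCV 4.12 (cv2) and the standard library are available. Lean on these libraries where they do the work, as an engineer would, in place of code of your own. Each camera call takes 0.05 s, during which the arm holds its last target. There are 200 camera calls.

TASK

Open the wooden jewellery box on the bedside table by its felt combination, so that its tray springs out: turn the dial by its finger peg clockwise (seen from above) until it comes up firm on its first stop, then counter-clockwise, more than a full turn, until it comes up firm again, then clockwise less than a full turn until the peg points straight at the sliding latch, and push the latch fully home towards the dial. The stops are delicate and cannot be seen: ease the dial up against them by feel and turn back, never force it. Leave the tumbler, the river stone and the spectacle case where they are.

Things in the scene. Friction and masses are not known exactly. Their poses are not given: they have to be found in the camera images.
- dial_center (a point): Centre of the top face of the steel dial on the box's lid: a disc 84 mm across that turns about the vertical; this face is 14 mm above the lid, 99 mm above the table. The point turns with the dial: its y axis points from the axis to the finger peg, z up. The first stop, clockwise, comes at a dial angle of 3.6 to 6.8 rad, the second, then counter-clockwise, at -1.5 to -3.7: hidden, new each time.
- peg_mid (a point): Middle of the upright round steel finger peg on the dial: 13 mm across, 30 mm tall, 28 mm off the dial's axis. The point is 115.5 mm above the table; the peg's foot is at 100.5 mm, its top at 130.5 mm. The peg spins freely about its own axis, so it can be held and led round in circles without turning the hand.
- dial (a joint): Dial angle, rad, growing clockwise seen from above; turns several turns either way. At 0 (and each full turn from it) the peg points straight at the latch; within 0.1 rad is close enough. Starts at 1.0 to 2.2. Turning takes about 1.5 N at the peg, up to 4 N once it carries hidden tumblers along: that is not yet a stop. A stop adds springily about 1.9 N per mm of peg travel.
- stops: Two delicate stop pins inside the box, fixed, unseen; origin on the dial's axis at lid height. Firm is 6 to 7 N at the peg; keep below 12 N (20 N on a pin, about 15 N at the peg, is too much).
- jewel_box: Dark wooden box, 150 mm (its x) by 220 mm (its y) by 85 mm high, fixed to the table; origin at the centre of its underside, z up. The tray's front is in its -x face. The dial's axis is at y = -40 mm, the latch at y = +50 mm, both at x = 0, on the lid (flat, 85 mm above the table).
- latch_tab (a point): Middle of the upright steel tab of the sliding latch on the lid: 26 mm wide (along the box's x), 8 mm thick (along the box's y), from the lid to 24 mm above it; the point is 14 mm above the lid and moves with the latch. A foot plate 30 by 26 mm and 6 mm high lies under it. It slides along the box's y axis only.
- latch (a joint): Latch travel, m, from 0 (locked) to 0.014 (fully home, towards the dial, along the box's -y). Takes about 2 N if the combination is right and stays where it is left; else blocked within 3 mm: a stop was not quite reached, or the dial is off 0, or it was turned over 5 rad clockwise from the second stop (upsets the tumblers).
- tray (a joint): Tray travel out of the box's -x face, m: 0 shut, 0.035 fully out. A spring pushes it out once the latch is home.
- tray_front (a point): Middle of the shut tray's front face on the box's -x side, 28 mm above the table (fixed to the box).
- tumbler: Glass tumbler, 72 mm across, 95 mm high, origin at its foot. Bystander.
- stone: Smooth flat grey river stone, 68 mm across, 27 mm high, origin at its underside. Bystander.
- spectacle_case: Black plastic spectacle case, 62 by 160 by 38 mm, origin at the centre of its underside. Bystander.

How it is judged (in metres and radians):
At the end, for the whole second after the job is handed in: The latch is home (over 11 of its 14 mm), the tray has sprung out by more than 25 mm and is at rest (value of joint latch above 0.011 m and value of joint tray above 0.025 m and velocity of joint tray below 0.02 m/s); the robot touches nothing.
It fails at once if a stop pin was loaded above 20 N: the dial was forced (contact force between stops and anything else above 20 N).
It fails at once if the tumbler was moved more than 20 mm (distance of tumbler from where it was at the start of the episode above 0.02 m).
It fails at once if the stone was moved more than 20 mm (distance of stone from where it was at the start of the episode above 0.02 m).
It fails at once if the spectacle case was moved more than 20 mm (distance of spectacle_case from where it was at the start of the episode above 0.02 m).
It also fails if it takes over 72 s, if anything falls off the work surface, if the arm or the gripper's body presses on something with over 40 N, if the wrist force passes 120 N, or if a joint passes its speed limit or range.

## Working session

There is one attempt and no reset: what is moved stays moved. The work goes in short steps, Python scripts to look and compute and a tool call to move; the robot and the scene stay as the last step left them, time stands still between calls to the robot, and variables do not carry over. Pictures are saved under pics/ and viewed, about 8 in all and at most 12, crops included, and the job is handed in when it is done.

Besides the shell and the picture viewer there is one more tool, called as name(argument=value, ...), one argument or row to a line, values as JSON. servo_tool: Moves the arm, as the interface text tells. Its arguments: {"type":"object","properties":{"moves":{"type":"array"},"grip_force":{"type":"number"}},"required":["moves"]}

```bash
ls; mkdir -p pics; python3 - <<'E'
from station import read_state, camera
import cv2, pickle
s=read_state(); print(s)
d={}
for n in ("scene","side","wrist"):
    c=camera(n); d[n]=c
    print(n,c["intrinsics"].tolist(),c["dist_coeffs"],(-c["R"].T@c["t"]).round())
pickle.dump(d,open("c0.pkl","wb"))
import numpy as np
im=np.hstack([cv2.resize(d[n]["frame"],(400,300)) for n in ("scene","side")])
cv2.imwrite("pics/a.png",d["scene"]["frame"][...,::-1]); cv2.imwrite("pics/b.png",d["wrist"]["frame"][...,::-1]); cv2.imwrite("pics/c.png",d["side"]["frame"][...,::-1])
E
```

```text
pics
{'time_s': 0.0, 'joint_positions': array([ 9.18204822e+01,  2.20906212e+01,  3.79430551e-01, -2.90540364e-02,
       -6.84120043e+01, -1.48147970e+01]), 'qvel': array([ 0.08739647,  0.07821421, -0.01050829, -0.03450346, -0.04030596,
        0.0010565 ]), 'joint_torque': array([ 1.88375279e-04, -3.90665781e+01,  1.87400866e+01,  4.21971425e+00,
        1.09575258e-02, -1.93143769e-04]), 'tool_pos': array([140.39866995, 608.39942718, 221.45853922]), 'ee_rot': array([ 1.79873996e+02, -5.40537874e-03, -1.30050278e+01]), 'ft_force': array([ 0.58637321, -0.59953071, -0.218858  ]), 'torque': array([ 0.02140005, -0.0062188 , -0.02031197]), 'gripper_width': 87.29767043404976}
scene [[530.5617613936522, 0.0, 315.70043917920106], [0.0, 530.5617613936522, 237.7814099826712], [0.0, 0.0, 1.0]] [-0.15226909  0.          0.          0.          0.        ] [1250. -109.  672.]
side [[467.37632973573295, 0.0, 320.70599042495644], [0.0, 467.37632973573295, 236.8065987389458], [0.0, 0.0, 1.0]] [-0.07778874  0.          0.          0.          0.        ] [ 208. -426.  528.]
wrist [[337.7704623211712, 0.0, 316.66076283828033], [0.0, 337.7704623211712, 241.95411000368392], [0.0, 0.0, 1.0]] [0.01148693 0.         0.         0.         0.        ] [208. 593. 384.]
```

View pics/a.png

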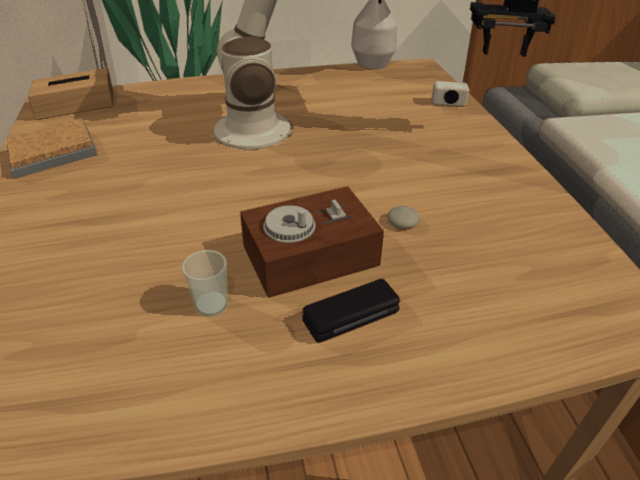

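View pics/b.png

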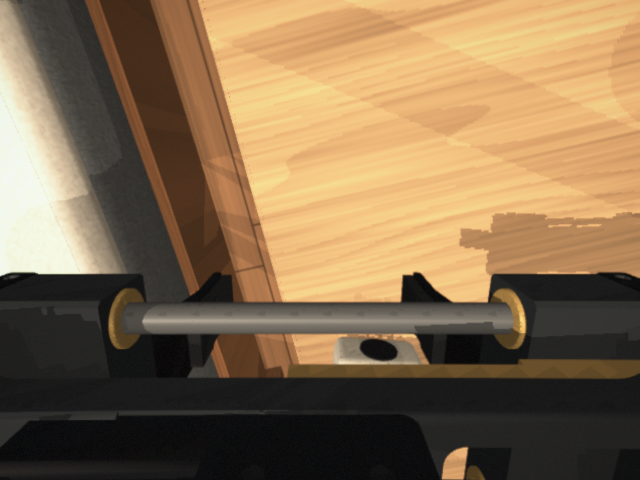

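```bash
cat > h.py <<'E'
import numpy as np, cv2
def ray(c,uv,z):
    n=cv2.undistortPoints(np.array(uv,float).reshape(-1,1,2),c["intrinsics"],c["dist_coeffs"]).reshape(-1,2)
    d=np.c_[n,np.ones(len(n))]@c["R"]; o=-c["R"].T@c["t"]
    return o+d*((z-o[2])/d[:,2])[:,None]
def proj(c,X):
    return cv2.projectPoints(np.array(X,float).reshape(-1,1,3),cv2.Rodrigues(c["R"])[0],c["t"],c["intrinsics"],c["dist_coeffs"])[0].reshape(-1,2)
def cloud(c):
    v,u=np.mgrid[:480,:640]; n=cv2.undistortPoints(np.stack([u,v],-1).reshape(-1,1,2).astype(float),c["intrinsics"],c["dist_coeffs"]).reshape(-1,2)
    P=np.c_[n,np.ones(len(n))]*c["depth"].reshape(-1,1)
    return ((P-c["t"])@c["R"]).reshape(480,640,3)
E
python3 - <<'E'
import pickle; from h import *
d=pickle.load(open("c0.pkl","rb"))
for n in("scene","side"):
    c=d[n]; P=cloud(c); ok=c["depth"]>0
    R=ok&(P[...,0]>350)&(P[...,0]<900)&(abs(P[...,1])<300)
    for lo,hi,t in((80,90,"lid"),(95,103,"dial"),(107,140,"peg/tab")):
        m=(R&(P[...,2]>lo)&(P[...,2]<hi)).astype(np.uint8)
        k,l,st,ce=cv2.connectedComponentsWithStats(m)
        for i in range(1,k):
            if st[i,4]>15:
                q=P[l==i]; r=cv2.minAreaRect(q[:,:2].astype(np.float32)) 
                print(n,t,st[i].tolist(),q.mean(0).round(1),np.round(r[0],1),np.round(r[1],1),round(r[2],1),q[:,2].max().round(1))
cv2.imwrite("pics/d.png",np.hstack([cv2.resize(d["scene"]["frame"][170:350,170:430],None,fx=3,fy=3)[:540,:800]])[...,::-1])
E
```

```text
scene lid [240, 186, 144, 78, 5127] [529.3  49.2  84.6] [517.2  45.9] [155.7 221.3] 10.2 90.0
scene lid [185, 252, 39, 18, 191] [ 581.8 -146.8   85.1] [ 586.2 -146.1] [62.2 27.7] 87.5 89.9
scene lid [185, 267, 42, 20, 182] [ 635.2 -144.8   85. ] [ 630.  -145.5] [26.4 67. ] 1.2 89.8
scene dial [331, 203, 10, 10, 33] [513.5  93.4  99.3] [511.2  92.2] [24.8  6.8] 28.2 102.7
scene dial [265, 205, 48, 32, 1050] [528.6   3.5  98.7] [524.8   7.2] [83.2 85.9] 57.4 103.0
scene peg/tab [332, 199, 8, 10, 35] [510.1  94.4 108.6] [509.7  94.6] [27.9  8. ] 10.2 111.0
scene peg/tab [298, 209, 7, 15, 99] [549.6  24.1 121.2] [547.   24.5] [10.4 14.1] 78.2 132.1
side lid [187, 228, 171, 109, 7061] [505.8  35.5  85.2] [516.   45.9] [152.2 221.2] 10.4 90.0
side lid [383, 298, 47, 21, 272] [ 625.3 -132.8   85.1] [ 620.3 -135.5] [29.5 62.8] 38.3 90.0
side lid [380, 315, 50, 24, 242] [ 581.5 -163.    85. ] [ 586.  -160.4] [26.1 66.5] 35.6 90.0
side dial [240, 249, 15, 10, 62] [505.5  92.6  98.9] [506.9  92.7] [ 7.9 25.3] 84.5 102.8
side dial [261, 260, 58, 39, 1683] [520.1   2.8  99.3] [523.3   6.4] [84.  83.1] 50.4 103.0
side dial [382, 313, 8, 11, 22] [ 572.8 -138.6   95.5] [ 572.6 -138.3] [20.5  3.9] 73.4 96.4
side peg/tab [240, 244, 15, 9, 53] [507.1  94.8 109. ] [507.4  95.6] [25.4  8.3] 13.4 110.8
side peg/tab [290, 246, 8, 18, 132] [542.6  22.  121.7] [545.  25.] [15.8 10.6] 50.4 132.1
```

View pics/d.png

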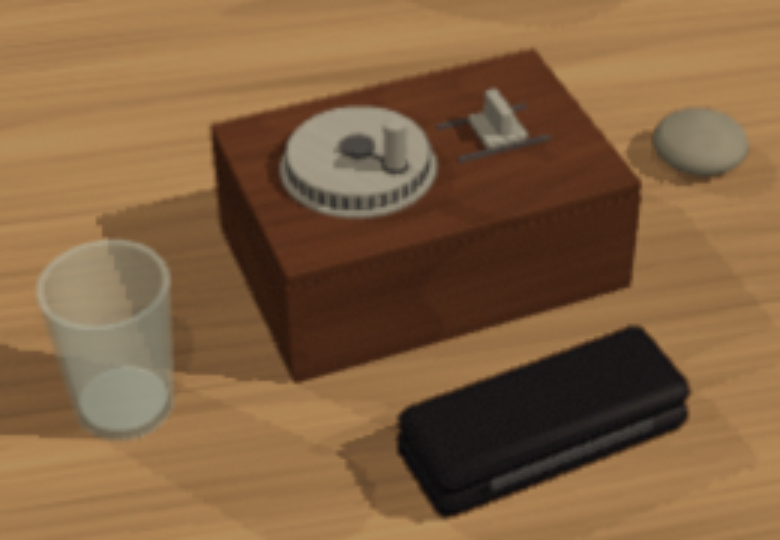

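View pics/c.png

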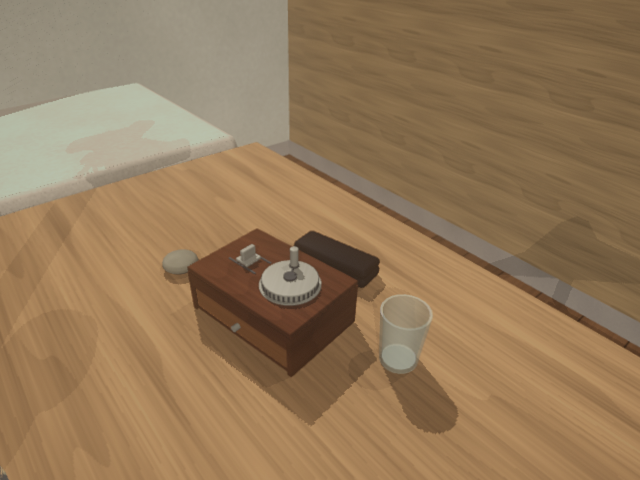

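The scene shows the box at centre (516.5, 45.9), yaw 10.3°, with the dial axis at about (523.9, 6.6). The peg at (545, 24.6) puts the dial at about 1.05 rad, and the tab is at (507.6, 95.1). In the image the peg is at (301,217) and the tab at (337,208).

First move: square the hand to the world axes and go above the peg.

servo_tool(
  moves=[
    {"grip": 0, "rz": -0.1135},
    {"grip": 0, "rz": -0.1135},
    {"grip": 0, "tx": 0.0253, "ty": 0.0365},
    {"grip": 0, "tx": 0.0253, "ty": 0.0365},
    {"grip": 0, "tx": 0.0253, "ty": 0.0365},
    {"grip": 0, "tx": 0.0253, "ty": 0.0365},
    {"grip": 0, "tx": 0.0253, "ty": 0.0365},
    {"grip": 0, "tx": 0.0253, "ty": 0.0365},
    {"grip": 0, "tx": 0.0253, "ty": 0.0365},
    {"grip": 0, "tx": 0.0253, "ty": 0.0365},
  ],
  grip_force=20,
)

```text
invalid input
```

servo_tool(
  moves=[
    {"grip": 0, "tx": 0.0253, "ty": 0.0365},
    {"grip": 0, "tx": 0.0253, "ty": 0.0365},
    {"grip": 0, "tx": 0.0253, "ty": 0.0365},
    {"grip": 0, "tx": 0.0253, "ty": 0.0365},
    {"grip": 0, "tx": 0.0253, "ty": 0.0365},
    {"grip": 0, "tx": 0.0253, "ty": 0.0365},
    {"grip": 0, "tx": 0.0253, "ty": 0.0365},
    {"grip": 0, "tx": 0.0253, "ty": 0.0365},
    {"grip": 0},
    {"grip": 0},
  ],
)

```text
invalid input
```

servo_tool(
  moves=[
    {"grip": 0.0, "tx": 0.0, "ty": 0.0, "tz": 0.0, "rx": 0.0, "ry": 0.0, "rz": -0.1135},
    {"grip": 0.0, "tx": 0.0, "ty": 0.0, "tz": 0.0, "rx": 0.0, "ry": 0.0, "rz": -0.1135},
  ],
  grip_force=20,
)

```text
time_s: 0.35
tool_pos: [140.5, 608.7, 222.0]
ee_rot: [179.9, 0.0, 0.3]
ft_force: [0.9, -0.5, 0.4]
gripper_width: 77.5
```

servo_tool(
  moves=[
    {"grip": 0, "tx": 0.0253, "ty": 0.0365, "tz": 0, "rx": 0, "ry": 0, "rz": 0},
    {"grip": 0, "tx": 0.0253, "ty": 0.0365, "tz": 0, "rx": 0, "ry": 0, "rz": 0},
    {"grip": 0, "tx": 0.0253, "ty": 0.0365, "tz": 0, "rx": 0, "ry": 0, "rz": 0},
    {"grip": 0, "tx": 0.0253, "ty": 0.0365, "tz": 0, "rx": 0, "ry": 0, "rz": 0},
    {"grip": 0, "tx": 0.0253, "ty": 0.0365, "tz": 0, "rx": 0, "ry": 0, "rz": 0},
    {"grip": 0, "tx": 0.0253, "ty": 0.0365, "tz": 0, "rx": 0, "ry": 0, "rz": 0},
    {"grip": 0, "tx": 0.0253, "ty": 0.0365, "tz": 0, "rx": 0, "ry": 0, "rz": 0},
    {"grip": 0, "tx": 0.0253, "ty": 0.0365, "tz": 0, "rx": 0, "ry": 0, "rz": 0},
  ],
)

```text
time_s: 1.15
tool_pos: [343.5, 315.3, 222.5]
ee_rot: [-180.0, 0.0, 0.0]
ft_force: [1.0, 0.1, -0.5]
gripper_width: 43.8
```

servo_tool(
  moves=[
    {"grip": 0, "tx": 0.0253, "ty": 0.0365, "tz": 0, "rx": 0, "ry": 0, "rz": 0},
    {"grip": 0, "tx": 0.0253, "ty": 0.0365, "tz": 0, "rx": 0, "ry": 0, "rz": 0},
    {"grip": 0, "tx": 0.0253, "ty": 0.0365, "tz": 0, "rx": 0, "ry": 0, "rz": 0},
    {"grip": 0, "tx": 0.0253, "ty": 0.0365, "tz": 0, "rx": 0, "ry": 0, "rz": 0},
    {"grip": 0, "tx": 0.0253, "ty": 0.0365, "tz": 0, "rx": 0, "ry": 0, "rz": 0},
    {"grip": 0, "tx": 0.0253, "ty": 0.0365, "tz": 0, "rx": 0, "ry": 0, "rz": 0},
    {"grip": 0, "tx": 0.0253, "ty": 0.0365, "tz": 0, "rx": 0, "ry": 0, "rz": 0},
    {"grip": 0, "tx": 0.0253, "ty": 0.0365, "tz": 0, "rx": 0, "ry": 0, "rz": 0},
    {"grip": 0, "tx": 0, "ty": 0, "tz": 0, "rx": 0, "ry": 0, "rz": 0},
    {"grip": 0, "tx": 0, "ty": 0, "tz": 0, "rx": 0, "ry": 0, "rz": 0},
  ],
)

```text
time_s: 2.15
tool_pos: [545.3, 24.0, 221.8]
ee_rot: [180.0, 0.1, -0.1]
ft_force: [-0.0, 0.3, -0.0]
gripper_width: 43.5
```

```bash
python3 - <<'E'
from station import camera
from h import *
c=camera("wrist"); P=cloud(c); ok=c["depth"]>0
R=ok&(P[...,0]>350)&(P[...,0]<700)&(abs(P[...,1])<200)
for lo,hi,t in((80,90,"lid"),(95,103,"dial"),(106,135,"peg/tab")):
    m=(R&(P[...,2]>lo)&(P[...,2]<hi)).astype(np.uint8)
    k,l,st,ce=cv2.connectedComponentsWithStats(m)
    for i in range(1,k):
        if st[i,4]>60:
            q=P[l==i]; r=cv2.minAreaRect(q[:,:2].astype(np.float32)); print(t,st[i].tolist(),q.mean(0).round(1),np.round(r[0],1),np.round(r[1],1),round(r[2],1),q[:,2].max().round(1))
cv2.imwrite("pics/e.png",c["frame"][...,::-1])
p=lambda th:28*np.array([np.cos(np.radians(100.3-th)),np.sin(np.radians(100.3-th))])
print("theta: pos xy rel axis, delta to theta+7.5 as tx,ty mm")
for k in range(48):
    th=60+7.5*k; a=p(th); b=p(th+7.5); print(th,(a+[523.9,6.6]).round(1),((b-a)*[1,-1]).round(2))
E
```

```text
lid [472, 124, 31, 77, 285] [ 607.8 -116.3   85. ] [ 604.8 -121. ] [63.5 20.6] 2.7 90.0
lid [500, 124, 58, 76, 770] [ 605.6 -168.1   85.2] [ 604.8 -158.9] [39.4 62.3] 85.5 90.0
lid [156, 158, 258, 144, 19034] [551.2  49.6  85.5] [525.7  48.5] [134.4 219.9] 9.8 90.0
dial [478, 118, 88, 77, 595] [ 618.  -147.9   95.7] [ 612.  -146.7] [70.9 57.5] 82.5 97.2
dial [488, 191, 56, 15, 157] [ 575.6 -143.9   95.6] [ 576.  -144.2] [47.5 10.9] 86.4 97.2
dial [288, 210, 95, 91, 6067] [526.7   8.3  99.5] [525.3   8.9] [82.3 84.4] 49.7 103.0
dial [230, 260, 15, 28, 88] [512.9  93.8  98.9] [510.7  93.1] [25.2  6.7] 25.9 102.9
peg/tab [307, 230, 16, 22, 297] [547.7  25.7 126.6] [546.1  25.8] [12.1 12.4] 87.6 132.6
peg/tab [227, 264, 15, 30, 272] [509.5  95.8 109.1] [508.9  96.1] [26.3  8.2] 11.1 111.0
theta: pos xy rel axis, delta to theta+7.5 as tx,ty mm
60.0 [545.3  24.7] [2.18 2.94]
67.5 [547.4  21.8] [1.78 3.2 ]
75.0 [549.2  18.6] [1.35 3.41]
82.5 [550.6  15.2] [0.89 3.55]
90.0 [551.4  11.6] [0.42 3.64]
97.5 [551.9   8. ] [-0.06  3.66]
105.0 [551.8   4.3] [-0.54  3.62]
112.5 [551.3   0.7] [-1.01 
[... 652 characters left out ...]

262.5 [497.2  -2. ] [-0.89 -3.55]
270.0 [496.4   1.6] [-0.42 -3.64]
277.5 [495.9   5.2] [ 0.06 -3.66]
285.0 [496.    8.9] [ 0.54 -3.62]
292.5 [496.5  12.5] [ 1.01 -3.52]
300.0 [497.5  16. ] [ 1.46 -3.36]
307.5 [499.   19.4] [ 1.88 -3.14]
315.0 [500.9  22.5] [ 2.28 -2.87]
322.5 [503.2  25.4] [ 2.63 -2.55]
330.0 [505.8  28. ] [ 2.94 -2.18]
337.5 [508.7  30.1] [ 3.2  -1.78]
345.0 [511.9  31.9] [ 3.41 -1.35]
352.5 [515.3  33.3] [ 3.55 -0.89]
360.0 [518.9  34.1] [ 3.64 -0.42]
367.5 [522.5  34.6] [3.66 0.06]
375.0 [526.2  34.5] [3.62 0.54]
382.5 [529.8  34. ] [3.52 1.01]
390.0 [533.3  33. ] [3.36 1.46]
397.5 [536.7  31.5] [3.14 1.88]
405.0 [539.8  29.6] [2.87 2.28]
412.5 [542.7  27.3] [2.55 2.63]
```

View pics/e.png

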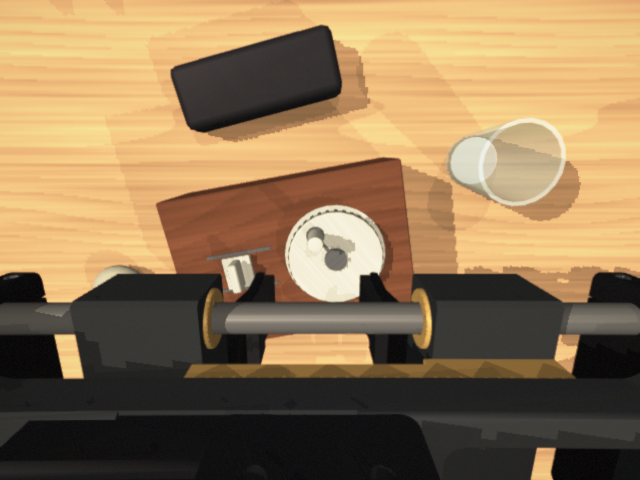

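The wrist view shows the dial at (336,253), the peg at (315,243) and the tab at (238,272). They agree with the first fix to 1.5 mm. Now going down to grip the peg.

servo_tool(
  moves=[
    {"grip": 0, "tx": 0, "ty": 0, "tz": 0.04, "rx": 0, "ry": 0, "rz": 0},
    {"grip": 0, "tx": 0, "ty": 0, "tz": 0.04, "rx": 0, "ry": 0, "rz": 0},
    {"grip": 0, "tx": 0, "ty": 0, "tz": 0.025, "rx": 0, "ry": 0, "rz": 0},
    {"grip": 0, "tx": 0, "ty": 0, "tz": 0.013, "rx": 0, "ry": 0, "rz": 0},
    {"grip": 0, "tx": 0, "ty": 0, "tz": 0, "rx": 0, "ry": 0, "rz": 0},
    {"grip": -1, "tx": 0, "ty": 0, "tz": 0, "rx": 0, "ry": 0, "rz": 0},
    {"grip": -1, "tx": 0, "ty": 0, "tz": 0, "rx": 0, "ry": 0, "rz": 0},
    {"grip": -1, "tx": 0, "ty": 0, "tz": 0, "rx": 0, "ry": 0, "rz": 0},
    {"grip": -1, "tx": 0, "ty": 0, "tz": 0, "rx": 0, "ry": 0, "rz": 0},
    {"grip": -1, "tx": 0, "ty": 0, "tz": 0, "rx": 0, "ry": 0, "rz": 0},
  ],
  grip_force=20,
)

```text
time_s: 3.2
tool_pos: [545.8, 25.2, 105.1]
ee_rot: [-180.0, -0.1, 0.0]
ft_force: [-0.4, 0.2, 0.7]
gripper_width: 11.9
```

servo_tool(
  moves=[
    {"grip": -1, "tx": 0.0022, "ty": 0.0029, "tz": 0, "rx": 0, "ry": 0, "rz": 0},
    {"grip": -1, "tx": 0.0018, "ty": 0.0032, "tz": 0, "rx": 0, "ry": 0, "rz": 0},
    {"grip": -1, "tx": 0.0014, "ty": 0.0034, "tz": 0, "rx": 0, "ry": 0, "rz": 0},
    {"grip": -1, "tx": 0.0009, "ty": 0.0036, "tz": 0, "rx": 0, "ry": 0, "rz": 0},
    {"grip": -1, "tx": 0.0004, "ty": 0.0036, "tz": 0, "rx": 0, "ry": 0, "rz": 0},
  ],
)

```text
time_s: 3.7
tool_pos: [552.3, 7.9, 105.0]
ee_rot: [180.0, -0.0, 0.0]
ft_force: [-2.6, 3.0, 5.7]
gripper_width: 12.4
```

servo_tool(
  moves=[
    {"grip": -1, "tx": -0.0001, "ty": 0.0037, "tz": 0, "rx": 0, "ry": 0, "rz": 0},
    {"grip": -1, "tx": -0.0005, "ty": 0.0036, "tz": 0, "rx": 0, "ry": 0, "rz": 0},
    {"grip": -1, "tx": -0.001, "ty": 0.0035, "tz": 0, "rx": 0, "ry": 0, "rz": 0},
    {"grip": -1, "tx": -0.0015, "ty": 0.0034, "tz": 0, "rx": 0, "ry": 0, "rz": 0},
    {"grip": -1, "tx": -0.0019, "ty": 0.0031, "tz": 0, "rx": 0, "ry": 0, "rz": 0},
    {"grip": -1, "tx": -0.0023, "ty": 0.0029, "tz": 0, "rx": 0, "ry": 0, "rz": 0},
    {"grip": -1, "tx": -0.0026, "ty": 0.0025, "tz": 0, "rx": 0, "ry": 0, "rz": 0},
  ],
)

```text
time_s: 4.4
tool_pos: [542.5, -13.9, 105.0]
ee_rot: [-179.9, -0.1, -0.0]
ft_force: [-2.0, 4.9, 4.8]
gripper_width: 12.2
```

servo_tool(
  moves=[
    {"grip": -1, "tx": -0.0029, "ty": 0.0022, "tz": 0, "rx": 0, "ry": 0, "rz": 0},
    {"grip": -1, "tx": -0.0032, "ty": 0.0018, "tz": 0, "rx": 0, "ry": 0, "rz": 0},
    {"grip": -1, "tx": -0.0034, "ty": 0.0013, "tz": 0, "rx": 0, "ry": 0, "rz": 0},
    {"grip": -1, "tx": -0.0036, "ty": 0.0009, "tz": 0, "rx": 0, "ry": 0, "rz": 0},
    {"grip": -1, "tx": -0.0036, "ty": 0.0004, "tz": 0, "rx": 0, "ry": 0, "rz": 0},
    {"grip": -1, "tx": -0.0037, "ty": -0.0001, "tz": 0, "rx": 0, "ry": 0, "rz": 0},
    {"grip": -1, "tx": 0, "ty": 0, "tz": 0, "rx": 0, "ry": 0, "rz": 0},
  ],
)

```text
time_s: 5.1
tool_pos: [522.4, -20.7, 105.0]
ee_rot: [-180.0, -0.1, 0.0]
ft_force: [2.5, 5.0, 4.0]
gripper_width: 12.6
```

servo_tool(
  moves=[
    {"grip": -1, "tx": -0.002, "ty": -0.0006, "tz": 0, "rx": 0, "ry": 0, "rz": 0},
    {"grip": -1, "tx": -0.0019, "ty": -0.0006, "tz": 0, "rx": 0, "ry": 0, "rz": 0},
    {"grip": -1, "tx": 0, "ty": 0, "tz": 0, "rx": 0, "ry": 0, "rz": 0},
  ],
)

```text
time_s: 5.4
tool_pos: [518.2, -20.0, 105.0]
ee_rot: [180.0, -0.1, 0.0]
ft_force: [2.7, 0.7, 5.4]
gripper_width: 12.1
```

servo_tool(
  moves=[
    {"grip": -1, "tx": -0.0018, "ty": -0.0005, "tz": 0, "rx": 0, "ry": 0, "rz": 0},
    {"grip": -1, "tx": -0.0017, "ty": -0.0005, "tz": 0, "rx": 0, "ry": 0, "rz": 0},
    {"grip": -1, "tx": 0, "ty": 0, "tz": 0, "rx": 0, "ry": 0, "rz": 0},
  ],
)

```text
time_s: 5.7
tool_pos: [514.7, -19.0, 105.0]
ee_rot: [180.0, -0.1, 0.0]
ft_force: [0.9, 1.7, 5.5]
gripper_width: 12.0
```

servo_tool(
  moves=[
    {"grip": -1, "tx": -0.0017, "ty": -0.0007, "tz": 0, "rx": 0, "ry": 0, "rz": 0},
    {"grip": -1, "tx": -0.0017, "ty": -0.0008, "tz": 0, "rx": 0, "ry": 0, "rz": 0},
    {"grip": -1, "tx": 0, "ty": 0, "tz": 0, "rx": 0, "ry": 0, "rz": 0},
  ],
)

```text
time_s: 6.0
tool_pos: [511.3, -17.5, 105.0]
ee_rot: [180.0, -0.1, 0.0]
ft_force: [2.7, 0.1, 5.0]
gripper_width: 12.4
```

servo_tool(
  moves=[
    {"grip": -1, "tx": -0.0016, "ty": -0.0009, "tz": 0, "rx": 0, "ry": 0, "rz": 0},
    {"grip": -1, "tx": -0.0015, "ty": -0.001, "tz": 0, "rx": 0, "ry": 0, "rz": 0},
    {"grip": -1, "tx": 0, "ty": 0, "tz": 0, "rx": 0, "ry": 0, "rz": 0},
  ],
)

```text
time_s: 6.3
tool_pos: [508.2, -15.7, 105.0]
ee_rot: [180.0, -0.1, 0.0]
ft_force: [3.1, 1.1, 5.5]
gripper_width: 12.2
```

servo_tool(
  moves=[
    {"grip": -1, "tx": -0.0014, "ty": -0.0011, "tz": 0, "rx": 0, "ry": 0, "rz": 0},
    {"grip": -1, "tx": -0.0014, "ty": -0.0012, "tz": 0, "rx": 0, "ry": 0, "rz": 0},
    {"grip": -1, "tx": 0, "ty": 0, "tz": 0, "rx": 0, "ry": 0, "rz": 0},
  ],
)

```text
time_s: 6.6
tool_pos: [505.4, -13.5, 105.0]
ee_rot: [179.9, -0.0, 0.0]
ft_force: [2.6, 0.7, 5.3]
gripper_width: 12.4
```

servo_tool(
  moves=[
    {"grip": -1, "tx": -0.0013, "ty": -0.0013, "tz": 0, "rx": 0, "ry": 0, "rz": 0},
    {"grip": -1, "tx": -0.0012, "ty": -0.0013, "tz": 0, "rx": 0, "ry": 0, "rz": 0},
    {"grip": -1, "tx": 0, "ty": 0, "tz": 0, "rx": 0, "ry": 0, "rz": 0},
  ],
)

```text
time_s: 6.9
tool_pos: [502.9, -10.9, 105.0]
ee_rot: [179.9, -0.0, 0.0]
ft_force: [2.3, 0.3, 5.7]
gripper_width: 12.2
```

servo_tool(
  moves=[
    {"grip": -1, "tx": -0.0011, "ty": -0.0014, "tz": 0, "rx": 0, "ry": 0, "rz": 0},
    {"grip": -1, "tx": -0.0011, "ty": -0.0015, "tz": 0, "rx": 0, "ry": 0, "rz": 0},
    {"grip": -1, "tx": 0, "ty": 0, "tz": 0, "rx": 0, "ry": 0, "rz": 0},
  ],
)

```text
time_s: 7.2
tool_pos: [500.7, -8.1, 105.0]
ee_rot: [179.9, -0.0, 0.0]
ft_force: [2.3, -0.2, 5.3]
gripper_width: 11.9
```

servo_tool(
  moves=[
    {"grip": -1, "tx": -0.0009, "ty": -0.0016, "tz": 0, "rx": 0, "ry": 0, "rz": 0},
    {"grip": -1, "tx": -0.0009, "ty": -0.0016, "tz": 0, "rx": 0, "ry": 0, "rz": 0},
    {"grip": -1, "tx": 0, "ty": 0, "tz": 0, "rx": 0, "ry": 0, "rz": 0},
  ],
)

```text
time_s: 7.5
tool_pos: [499.0, -5.0, 105.0]
ee_rot: [179.9, -0.0, 0.0]
ft_force: [3.6, -2.0, 4.8]
gripper_width: 12.7
```

servo_tool(
  moves=[
    {"grip": -1, "tx": -0.0006, "ty": -0.0017, "tz": 0, "rx": 0, "ry": 0, "rz": 0},
    {"grip": -1, "tx": -0.0006, "ty": -0.0017, "tz": 0, "rx": 0, "ry": 0, "rz": 0},
    {"grip": -1, "tx": 0, "ty": 0, "tz": 0, "rx": 0, "ry": 0, "rz": 0},
  ],
)

```text
time_s: 7.8
tool_pos: [497.6, -1.7, 105.0]
ee_rot: [179.9, -0.0, 0.0]
ft_force: [2.1, -1.9, 5.5]
gripper_width: 12.2
```

servo_tool(
  moves=[
    {"grip": -1, "tx": -0.0004, "ty": -0.0018, "tz": 0, "rx": 0, "ry": 0, "rz": 0},
    {"grip": -1, "tx": -0.0004, "ty": -0.0018, "tz": 0, "rx": 0, "ry": 0, "rz": 0},
    {"grip": -1, "tx": 0, "ty": 0, "tz": 0, "rx": 0, "ry": 0, "rz": 0},
  ],
)

```text
time_s: 8.1
tool_pos: [496.6, 1.7, 105.0]
ee_rot: [179.9, 0.0, 0.0]
ft_force: [2.1, -2.1, 6.2]
gripper_width: 12.5
```

servo_tool(
  moves=[
    {"grip": -1, "tx": -0.0002, "ty": -0.0018, "tz": 0, "rx": 0, "ry": 0, "rz": 0},
    {"grip": -1, "tx": -0.0002, "ty": -0.0018, "tz": 0, "rx": 0, "ry": 0, "rz": 0},
    {"grip": -1, "tx": 0, "ty": 0, "tz": 0, "rx": 0, "ry": 0, "rz": 0},
  ],
)

```text
time_s: 8.4
tool_pos: [496.1, 5.3, 105.0]
ee_rot: [179.9, 0.0, 0.0]
ft_force: [2.2, -3.0, 7.2]
gripper_width: 12.1
```

servo_tool(
  moves=[
    {"grip": -1, "tx": 0, "ty": -0.0018, "tz": 0, "rx": 0, "ry": 0, "rz": 0},
    {"grip": -1, "tx": 0.0001, "ty": -0.0018, "tz": 0, "rx": 0, "ry": 0, "rz": 0},
    {"grip": -1, "tx": 0, "ty": 0, "tz": 0, "rx": 0, "ry": 0, "rz": 0},
  ],
)

```text
time_s: 8.7
tool_pos: [496.1, 8.7, 105.0]
ee_rot: [179.9, 0.1, 0.0]
ft_force: [2.3, -3.9, 6.6]
gripper_width: 12.0
```

servo_tool(
  moves=[
    {"grip": -1, "tx": 0.0003, "ty": -0.0018, "tz": 0, "rx": 0, "ry": 0, "rz": 0},
    {"grip": -1, "tx": 0.0003, "ty": -0.0018, "tz": 0, "rx": 0, "ry": 0, "rz": 0},
    {"grip": -1, "tx": 0, "ty": 0, "tz": 0, "rx": 0, "ry": 0, "rz": 0},
  ],
)

```text
time_s: 9.0
tool_pos: [496.4, 12.2, 104.9]
ee_rot: [179.9, 0.1, 0.0]
ft_force: [1.9, -3.9, 8.5]
gripper_width: 12.4
```

servo_tool(
  moves=[
    {"grip": -1, "tx": 0.0005, "ty": -0.0018, "tz": 0, "rx": 0, "ry": 0, "rz": 0},
    {"grip": -1, "tx": 0.0005, "ty": -0.0017, "tz": 0, "rx": 0, "ry": 0, "rz": 0},
    {"grip": -1, "tx": 0, "ty": 0, "tz": 0, "rx": 0, "ry": 0, "rz": 0},
  ],
)

```text
time_s: 9.3
tool_pos: [497.2, 15.5, 104.9]
ee_rot: [179.8, 0.1, 0.0]
ft_force: [2.1, -4.0, 7.2]
gripper_width: 12.2
```

servo_tool(
  moves=[
    {"grip": -1, "tx": 0.0009, "ty": -0.0016, "tz": 0, "rx": 0, "ry": 0, "rz": 0},
    {"grip": -1, "tx": 0.0009, "ty": -0.0017, "tz": 0, "rx": 0, "ry": 0, "rz": 0},
    {"grip": -1, "tx": 0, "ty": 0, "tz": 0, "rx": 0, "ry": 0, "rz": 0},
  ],
)

```text
time_s: 9.6
tool_pos: [498.2, 18.5, 104.9]
ee_rot: [179.8, 0.2, 0.0]
ft_force: [-0.5, -3.6, 9.6]
gripper_width: 12.1
```

servo_tool(
  moves=[
    {"grip": -1, "tx": 0, "ty": 0, "tz": 0, "rx": 0, "ry": 0, "rz": 0},
    {"grip": -1, "tx": 0, "ty": 0, "tz": 0, "rx": 0, "ry": 0, "rz": 0},
  ],
)

```text
time_s: 9.8
tool_pos: [498.3, 18.5, 104.9]
ee_rot: [179.8, 0.2, 0.0]
ft_force: [0.3, -4.3, 10.0]
gripper_width: 12.2
```

```bash
python3 - <<'E'
from station import read_state, camera
import numpy as np
F=[];p=[];m=[]
for i in range(6):
    camera("side"); s=read_state(); F.append(s["ft_force"]); p.append(s["tool_pos"]); m.append(s["torque"])
print(np.round(F,1).tolist(),np.mean(F,0).round(2),np.mean(p,0).round(2),np.mean(m,0).round(2),s["time_s"],s["ee_rot"].round(2))
E
```

```text
[[0.3, -3.7, 9.9], [-0.4, -2.7, 9.2], [0.1, -3.9, 8.0], [-0.3, -4.0, 8.8], [-0.4, -3.2, 7.9], [-0.8, -3.5, 9.4]] [-0.26 -3.51  8.85] [498.27  18.5  104.91] [-1.1  -0.04 -0.02] 10.1 [1.7982e+02 2.0000e-01 1.0000e-02]
```

servo_tool(
  moves=[
    {"grip": -1, "tx": 0.0009, "ty": -0.0016, "tz": 0, "rx": 0, "ry": 0, "rz": 0},
    {"grip": -1, "tx": 0.0009, "ty": -0.0016, "tz": 0, "rx": 0, "ry": 0, "rz": 0},
    {"grip": -1, "tx": 0, "ty": 0, "tz": 0, "rx": 0, "ry": 0, "rz": 0},
  ],
)

```text
time_s: 10.4
tool_pos: [499.4, 20.9, 104.9]
ee_rot: [179.7, 0.3, 0.0]
ft_force: [-1.8, -5.8, 10.4]
gripper_width: 12.3
```

servo_tool(
  moves=[
    {"grip": -1, "tx": 0.0006, "ty": -0.0008, "tz": 0, "rx": 0, "ry": 0, "rz": 0},
    {"grip": -1, "tx": 0, "ty": 0, "tz": 0, "rx": 0, "ry": 0, "rz": 0},
  ],
)

```text
time_s: 10.6
tool_pos: [499.6, 21.3, 104.8]
ee_rot: [179.7, 0.4, 0.0]
ft_force: [-1.8, -7.4, 11.2]
gripper_width: 12.3
```

```bash
cat > avg.py <<'E'
from station import read_state, camera
import numpy as np
F=[];p=[];m=[]
for i in range(6):
    camera("side"); s=read_state(); F.append(s["ft_force"]); p.append(s["tool_pos"]); m.append(s["torque"])
F=np.mean(F,0);p=np.mean(p,0); d=p[:2]-[523.6,7.3]; r=d/np.hypot(*d); t=np.array([r[1],-r[0]])
print(F.round(2),p.round(2),np.mean(m,0).round(2),s["time_s"],"theta",(100.3-np.degrees(np.arctan2(*d[::-1]))).round(1),"R",np.hypot(*d).round(2),"cw force",(F[:2]@t).round(2),"radial",(F[:2]@r).round(2))
E
python3 avg.py
```

```text
[-1.31 -7.65 10.79] [499.57  21.29 104.84] [-2.18  0.33 -0.  ] 10.9 theta -49.5 R 27.81 cw force -7.27 radial -2.72
```

servo_tool(
  moves=[
    {"grip": -1, "tx": -0.0033, "ty": 0.0042, "tz": 0, "rx": 0, "ry": 0, "rz": 0},
    {"grip": -1, "tx": -0.0015, "ty": 0.0034, "tz": 0, "rx": 0, "ry": 0, "rz": 0},
    {"grip": -1, "tx": -0.001, "ty": 0.0035, "tz": 0, "rx": 0, "ry": 0, "rz": 0},
    {"grip": -1, "tx": -0.0005, "ty": 0.0036, "tz": 0, "rx": 0, "ry": 0, "rz": 0},
    {"grip": -1, "tx": -0.0001, "ty": 0.0037, "tz": 0, "rx": 0, "ry": 0, "rz": 0},
    {"grip": -1, "tx": 0.0004, "ty": 0.0036, "tz": 0, "rx": 0, "ry": 0, "rz": 0},
    {"grip": -1, "tx": 0.0009, "ty": 0.0036, "tz": 0, "rx": 0, "ry": 0, "rz": 0},
    {"grip": -1, "tx": 0.0013, "ty": 0.0034, "tz": 0, "rx": 0, "ry": 0, "rz": 0},
    {"grip": -1, "tx": 0.0018, "ty": 0.0032, "tz": 0, "rx": 0, "ry": 0, "rz": 0},
    {"grip": -1, "tx": 0.0022, "ty": 0.0029, "tz": 0, "rx": 0, "ry": 0, "rz": 0},
  ],
)

```text
time_s: 11.9
tool_pos: [502.5, -10.6, 104.9]
ee_rot: [-180.0, -0.0, 0.0]
ft_force: [1.4, 3.0, 6.6]
gripper_width: 12.2
```

servo_tool(
  moves=[
    {"grip": -1, "tx": 0.0026, "ty": 0.0026, "tz": 0, "rx": 0, "ry": 0, "rz": 0},
    {"grip": -1, "tx": 0.0029, "ty": 0.0023, "tz": 0, "rx": 0, "ry": 0, "rz": 0},
    {"grip": -1, "tx": 0.0031, "ty": 0.0019, "tz": 0, "rx": 0, "ry": 0, "rz": 0},
    {"grip": -1, "tx": 0.0034, "ty": 0.0015, "tz": 0, "rx": 0, "ry": 0, "rz": 0},
    {"grip": -1, "tx": 0.0035, "ty": 0.001, "tz": 0, "rx": 0, "ry": 0, "rz": 0},
    {"grip": -1, "tx": 0.0036, "ty": 0.0005, "tz": 0, "rx": 0, "ry": 0, "rz": 0},
    {"grip": -1, "tx": 0.0037, "ty": 0.0001, "tz": 0, "rx": 0, "ry": 0, "rz": 0},
    {"grip": -1, "tx": 0.0036, "ty": -0.0004, "tz": 0, "rx": 0, "ry": 0, "rz": 0},
    {"grip": -1, "tx": 0.0036, "ty": -0.0009, "tz": 0, "rx": 0, "ry": 0, "rz": 0},
    {"grip": -1, "tx": 0.0034, "ty": -0.0014, "tz": 0, "rx": 0, "ry": 0, "rz": 0},
  ],
)

```text
time_s: 12.9
tool_pos: [534.0, -18.8, 104.9]
ee_rot: [179.9, 0.2, 0.0]
ft_force: [-1.7, -0.8, 9.6]
gripper_width: 12.1
```

servo_tool(
  moves=[
    {"grip": -1, "tx": 0.0032, "ty": -0.0018, "tz": 0, "rx": 0, "ry": 0, "rz": 0},
    {"grip": -1, "tx": 0.0029, "ty": -0.0022, "tz": 0, "rx": 0, "ry": 0, "rz": 0},
    {"grip": -1, "tx": 0.0026, "ty": -0.0026, "tz": 0, "rx": 0, "ry": 0, "rz": 0},
    {"grip": -1, "tx": 0.0023, "ty": -0.0029, "tz": 0, "rx": 0, "ry": 0, "rz": 0},
    {"grip": -1, "tx": 0.0019, "ty": -0.0031, "tz": 0, "rx": 0, "ry": 0, "rz": 0},
    {"grip": -1, "tx": 0.0015, "ty": -0.0034, "tz": 0, "rx": 0, "ry": 0, "rz": 0},
    {"grip": -1, "tx": 0.001, "ty": -0.0035, "tz": 0, "rx": 0, "ry": 0, "rz": 0},
    {"grip": -1, "tx": 0.0005, "ty": -0.0036, "tz": 0, "rx": 0, "ry": 0, "rz": 0},
    {"grip": -1, "tx": 0.0001, "ty": -0.0037, "tz": 0, "rx": 0, "ry": 0, "rz": 0},
    {"grip": -1, "tx": -0.0004, "ty": -0.0036, "tz": 0, "rx": 0, "ry": 0, "rz": 0},
  ],
)

```text
time_s: 13.9
tool_pos: [551.8, 11.6, 105.0]
ee_rot: [179.9, -0.0, 0.0]
ft_force: [2.3, -2.2, 6.1]
gripper_width: 12.4
```

servo_tool(
  moves=[
    {"grip": -1, "tx": -0.0009, "ty": -0.0035, "tz": 0, "rx": 0, "ry": 0, "rz": 0},
    {"grip": -1, "tx": -0.0013, "ty": -0.0034, "tz": 0, "rx": 0, "ry": 0, "rz": 0},
    {"grip": -1, "tx": -0.0018, "ty": -0.0032, "tz": 0, "rx": 0, "ry": 0, "rz": 0},
    {"grip": -1, "tx": -0.0022, "ty": -0.0029, "tz": 0, "rx": 0, "ry": 0, "rz": 0},
    {"grip": -1, "tx": -0.0026, "ty": -0.0026, "tz": 0, "rx": 0, "ry": 0, "rz": 0},
    {"grip": -1, "tx": -0.0029, "ty": -0.0023, "tz": 0, "rx": 0, "ry": 0, "rz": 0},
    {"grip": -1, "tx": -0.0031, "ty": -0.0019, "tz": 0, "rx": 0, "ry": 0, "rz": 0},
    {"grip": -1, "tx": -0.0034, "ty": -0.0015, "tz": 0, "rx": 0, "ry": 0, "rz": 0},
    {"grip": -1, "tx": -0.0035, "ty": -0.001, "tz": 0, "rx": 0, "ry": 0, "rz": 0},
    {"grip": -1, "tx": -0.0036, "ty": -0.0005, "tz": 0, "rx": 0, "ry": 0, "rz": 0},
  ],
)

```text
time_s: 14.9
tool_pos: [526.3, 35.4, 105.0]
ee_rot: [-180.0, -0.1, 0.0]
ft_force: [1.4, 2.1, 5.5]
gripper_width: 12.5
```

servo_tool(
  moves=[
    {"grip": -1, "tx": -0.0037, "ty": -0.0001, "tz": 0, "rx": 0, "ry": 0, "rz": 0},
    {"grip": -1, "tx": -0.0036, "ty": 0.0004, "tz": 0, "rx": 0, "ry": 0, "rz": 0},
    {"grip": -1, "tx": -0.0035, "ty": 0.0009, "tz": 0, "rx": 0, "ry": 0, "rz": 0},
    {"grip": -1, "tx": -0.0034, "ty": 0.0013, "tz": 0, "rx": 0, "ry": 0, "rz": 0},
    {"grip": -1, "tx": -0.0032, "ty": 0.0018, "tz": 0, "rx": 0, "ry": 0, "rz": 0},
    {"grip": -1, "tx": -0.0029, "ty": 0.0022, "tz": 0, "rx": 0, "ry": 0, "rz": 0},
    {"grip": -1, "tx": -0.0026, "ty": 0.0026, "tz": 0, "rx": 0, "ry": 0, "rz": 0},
    {"grip": -1, "tx": -0.0023, "ty": 0.0029, "tz": 0, "rx": 0, "ry": 0, "rz": 0},
    {"grip": -1, "tx": -0.0019, "ty": 0.0031, "tz": 0, "rx": 0, "ry": 0, "rz": 0},
    {"grip": -1, "tx": -0.0015, "ty": 0.0034, "tz": 0, "rx": 0, "ry": 0, "rz": 0},
  ],
)

```text
time_s: 15.9
tool_pos: [497.7, 16.8, 105.0]
ee_rot: [-180.0, -0.1, 0.0]
ft_force: [2.3, 3.0, 5.5]
gripper_width: 12.1
```

servo_tool(
  moves=[
    {"grip": -1, "tx": -0.001, "ty": 0.0035, "tz": 0, "rx": 0, "ry": 0, "rz": 0},
    {"grip": -1, "tx": -0.0005, "ty": 0.0036, "tz": 0, "rx": 0, "ry": 0, "rz": 0},
    {"grip": -1, "tx": 0, "ty": 0, "tz": 0, "rx": 0, "ry": 0, "rz": 0},
  ],
)

```text
time_s: 16.2
tool_pos: [496.1, 9.3, 105.0]
ee_rot: [180.0, -0.0, 0.0]
ft_force: [1.3, 1.7, 6.2]
gripper_width: 12.3
```

servo_tool(
  moves=[
    {"grip": -1, "tx": 0, "ty": 0.0018, "tz": 0, "rx": 0, "ry": 0, "rz": 0},
    {"grip": -1, "tx": -0.0001, "ty": 0.0018, "tz": 0, "rx": 0, "ry": 0, "rz": 0},
    {"grip": -1, "tx": 0, "ty": 0, "tz": 0, "rx": 0, "ry": 0, "rz": 0},
  ],
)

```text
time_s: 16.5
tool_pos: [496.1, 6.0, 105.0]
ee_rot: [-180.0, -0.0, 0.0]
ft_force: [2.1, 0.9, 6.3]
gripper_width: 12.0
```

servo_tool(
  moves=[
    {"grip": -1, "tx": 0.0002, "ty": 0.0018, "tz": 0, "rx": 0, "ry": 0, "rz": 0},
    {"grip": -1, "tx": 0.0002, "ty": 0.0018, "tz": 0, "rx": 0, "ry": 0, "rz": 0},
    {"grip": -1, "tx": 0, "ty": 0, "tz": 0, "rx": 0, "ry": 0, "rz": 0},
  ],
)

```text
time_s: 16.8
tool_pos: [496.5, 2.4, 105.0]
ee_rot: [-180.0, -0.0, 0.0]
ft_force: [1.8, 1.4, 6.3]
gripper_width: 12.5
```

servo_tool(
  moves=[
    {"grip": -1, "tx": 0.0004, "ty": 0.0018, "tz": 0, "rx": 0, "ry": 0, "rz": 0},
    {"grip": -1, "tx": 0.0005, "ty": 0.0018, "tz": 0, "rx": 0, "ry": 0, "rz": 0},
    {"grip": -1, "tx": 0, "ty": 0, "tz": 0, "rx": 0, "ry": 0, "rz": 0},
  ],
)

```text
time_s: 17.1
tool_pos: [497.4, -1.1, 105.0]
ee_rot: [-180.0, -0.0, 0.0]
ft_force: [2.1, 2.6, 6.4]
gripper_width: 12.1
```

→255: (1.35, 3.41).

servo_tool(
  moves=[
    {"grip": -1, "tx": 0.0007, "ty": 0.0017, "tz": 0, "rx": 0, "ry": 0, "rz": 0},
    {"grip": -1, "tx": 0.0007, "ty": 0.0017, "tz": 0, "rx": 0, "ry": 0, "rz": 0},
    {"grip": -1, "tx": 0, "ty": 0, "tz": 0, "rx": 0, "ry": 0, "rz": 0},
  ],
)

```text
time_s: 17.4
tool_pos: [498.7, -4.5, 105.0]
ee_rot: [-180.0, -0.0, 0.0]
ft_force: [1.6, 2.7, 6.2]
gripper_width: 12.0
```

servo_tool(
  moves=[
    {"grip": -1, "tx": 0.0009, "ty": 0.0016, "tz": 0, "rx": 0, "ry": 0, "rz": 0},
    {"grip": -1, "tx": 0.0009, "ty": 0.0016, "tz": 0, "rx": 0, "ry": 0, "rz": 0},
    {"grip": -1, "tx": 0, "ty": 0, "tz": 0, "rx": 0, "ry": 0, "rz": 0},
  ],
)

```text
time_s: 17.7
tool_pos: [500.4, -7.7, 105.0]
ee_rot: [-180.0, -0.0, 0.0]
ft_force: [1.4, 2.1, 7.2]
gripper_width: 12.0
```

→240: (2.18, 2.94).

servo_tool(
  moves=[
    {"grip": -1, "tx": 0.0011, "ty": 0.0014, "tz": 0, "rx": 0, "ry": 0, "rz": 0},
    {"grip": -1, "tx": 0.0011, "ty": 0.0015, "tz": 0, "rx": 0, "ry": 0, "rz": 0},
    {"grip": -1, "tx": 0, "ty": 0, "tz": 0, "rx": 0, "ry": 0, "rz": 0},
  ],
)

```text
time_s: 18.0
tool_pos: [502.5, -10.5, 105.0]
ee_rot: [-180.0, -0.0, 0.0]
ft_force: [0.2, 2.5, 6.9]
gripper_width: 12.5
```

servo_tool(
  moves=[
    {"grip": -1, "tx": 0.0013, "ty": 0.0013, "tz": 0, "rx": 0, "ry": 0, "rz": 0},
    {"grip": -1, "tx": 0.0013, "ty": 0.0013, "tz": 0, "rx": 0, "ry": 0, "rz": 0},
    {"grip": -1, "tx": 0, "ty": 0, "tz": 0, "rx": 0, "ry": 0, "rz": 0},
  ],
)

```text
time_s: 18.3
tool_pos: [505.0, -13.1, 105.0]
ee_rot: [-180.0, 0.0, 0.0]
ft_force: [1.5, 3.1, 8.1]
gripper_width: 11.9
```

→225: (2.87, 2.28).

servo_tool(
  moves=[
    {"grip": -1, "tx": 0.0014, "ty": 0.0011, "tz": 0, "rx": 0, "ry": 0, "rz": 0},
    {"grip": -1, "tx": 0.0015, "ty": 0.0012, "tz": 0, "rx": 0, "ry": 0, "rz": 0},
    {"grip": -1, "tx": 0, "ty": 0, "tz": 0, "rx": 0, "ry": 0, "rz": 0},
  ],
)

```text
time_s: 18.6
tool_pos: [507.7, -15.4, 104.9]
ee_rot: [-180.0, 0.0, 0.0]
ft_force: [1.0, 3.1, 9.1]
gripper_width: 12.4
```

servo_tool(
  moves=[
    {"grip": -1, "tx": 0.0016, "ty": 0.0009, "tz": 0, "rx": 0, "ry": 0, "rz": 0},
    {"grip": -1, "tx": 0.0015, "ty": 0.001, "tz": 0, "rx": 0, "ry": 0, "rz": 0},
    {"grip": -1, "tx": 0, "ty": 0, "tz": 0, "rx": 0, "ry": 0, "rz": 0},
  ],
)

```text
time_s: 18.9
tool_pos: [510.7, -17.2, 104.9]
ee_rot: [-180.0, 0.1, 0.0]
ft_force: [0.5, 3.3, 8.3]
gripper_width: 12.1
```

→210: (3.36, 1.46).

servo_tool(
  moves=[
    {"grip": -1, "tx": 0.0017, "ty": 0.0007, "tz": 0, "rx": 0, "ry": 0, "rz": 0},
    {"grip": -1, "tx": 0.0017, "ty": 0.0007, "tz": 0, "rx": 0, "ry": 0, "rz": 0},
    {"grip": -1, "tx": 0, "ty": 0, "tz": 0, "rx": 0, "ry": 0, "rz": 0},
  ],
)

```text
time_s: 19.2
tool_pos: [513.8, -18.7, 104.9]
ee_rot: [-180.0, 0.1, 0.0]
ft_force: [-0.4, 3.2, 8.6]
gripper_width: 12.6
```

servo_tool(
  moves=[
    {"grip": -1, "tx": 0.0018, "ty": 0.0005, "tz": 0, "rx": 0, "ry": 0, "rz": 0},
    {"grip": -1, "tx": 0.0017, "ty": 0.0005, "tz": 0, "rx": 0, "ry": 0, "rz": 0},
    {"grip": -1, "tx": 0, "ty": 0, "tz": 0, "rx": 0, "ry": 0, "rz": 0},
  ],
)

```text
time_s: 19.5
tool_pos: [516.8, -19.7, 104.9]
ee_rot: [-180.0, 0.1, 0.0]
ft_force: [-2.3, 4.5, 10.1]
gripper_width: 12.2
```

servo_tool(
  moves=[
    {"grip": -1, "tx": 0.0016, "ty": 0.0002, "tz": 0, "rx": 0, "ry": 0, "rz": 0},
    {"grip": -1, "tx": 0.0016, "ty": 0.0002, "tz": 0, "rx": 0, "ry": 0, "rz": 0},
    {"grip": -1, "tx": 0, "ty": 0, "tz": 0, "rx": 0, "ry": 0, "rz": 0},
  ],
)

```text
time_s: 19.8
tool_pos: [518.9, -20.2, 104.9]
ee_rot: [180.0, 0.3, -0.0]
ft_force: [-3.6, 5.3, 12.0]
gripper_width: 12.6
```

servo_tool(
  moves=[
    {"grip": -1, "tx": 0.001, "ty": -0.0002, "tz": 0, "rx": 0, "ry": 0, "rz": 0},
    {"grip": -1, "tx": 0.001, "ty": -0.0003, "tz": 0, "rx": 0, "ry": 0, "rz": 0},
    {"grip": -1, "tx": 0, "ty": 0, "tz": 0, "rx": 0, "ry": 0, "rz": 0},
  ],
)

```text
time_s: 20.1
tool_pos: [519.7, -20.3, 104.8]
ee_rot: [179.9, 0.4, -0.0]
ft_force: [-6.8, 2.9, 13.4]
gripper_width: 12.1
```

```bash
python3 avg.py
```

```text
[-5.9   3.26 13.43] [519.68 -20.34 104.83] [0.97 1.72 0.  ] 20.4 theta 198.4 R 27.91 cw force 6.3 radial -2.4
```

servo_tool(
  moves=[
    {"grip": -1, "tx": 0.0006, "ty": 0, "tz": 0, "rx": 0, "ry": 0, "rz": 0},
    {"grip": -1, "tx": 0, "ty": 0, "tz": 0, "rx": 0, "ry": 0, "rz": 0},
  ],
)

```text
time_s: 20.6
tool_pos: [520.0, -20.4, 104.8]
ee_rot: [179.9, 0.5, -0.0]
ft_force: [-6.8, 2.9, 14.5]
gripper_width: 12.5
```

```bash
python3 avg.py
```

```text
[-6.34  3.42 14.07] [520.   -20.38 104.82] [0.97 1.92 0.01] 20.9 theta 197.7 R 27.92 cw force 6.73 radial -2.58
```

servo_tool(
  moves=[
    {"grip": -1, "tx": -0.003, "ty": 0.0001, "tz": 0, "rx": 0, "ry": 0, "rz": 0},
    {"grip": -1, "tx": -0.003, "ty": 0.0001, "tz": 0, "rx": 0, "ry": 0, "rz": 0},
    {"grip": -1, "tx": -0.0035, "ty": -0.001, "tz": 0, "rx": 0, "ry": 0, "rz": 0},
    {"grip": -1, "tx": -0.0034, "ty": -0.0015, "tz": 0, "rx": 0, "ry": 0, "rz": 0},
    {"grip": -1, "tx": -0.0031, "ty": -0.0019, "tz": 0, "rx": 0, "ry": 0, "rz": 0},
    {"grip": -1, "tx": -0.0029, "ty": -0.0023, "tz": 0, "rx": 0, "ry": 0, "rz": 0},
    {"grip": -1, "tx": -0.0026, "ty": -0.0026, "tz": 0, "rx": 0, "ry": 0, "rz": 0},
    {"grip": -1, "tx": -0.0022, "ty": -0.0029, "tz": 0, "rx": 0, "ry": 0, "rz": 0},
    {"grip": -1, "tx": -0.0018, "ty": -0.0032, "tz": 0, "rx": 0, "ry": 0, "rz": 0},
    {"grip": -1, "tx": -0.0013, "ty": -0.0034, "tz": 0, "rx": 0, "ry": 0, "rz": 0},
  ],
)

```text
time_s: 21.9
tool_pos: [497.5, -1.5, 105.0]
ee_rot: [180.0, -0.1, 0.0]
ft_force: [2.9, -0.8, 4.8]
gripper_width: 11.8
```

servo_tool(
  moves=[
    {"grip": -1, "tx": -0.0009, "ty": -0.0036, "tz": 0, "rx": 0, "ry": 0, "rz": 0},
    {"grip": -1, "tx": -0.0004, "ty": -0.0036, "tz": 0, "rx": 0, "ry": 0, "rz": 0},
    {"grip": -1, "tx": 0.0001, "ty": -0.0037, "tz": 0, "rx": 0, "ry": 0, "rz": 0},
    {"grip": -1, "tx": 0.0005, "ty": -0.0036, "tz": 0, "rx": 0, "ry": 0, "rz": 0},
    {"grip": -1, "tx": 0.001, "ty": -0.0035, "tz": 0, "rx": 0, "ry": 0, "rz": 0},
    {"grip": -1, "tx": 0.0015, "ty": -0.0034, "tz": 0, "rx": 0, "ry": 0, "rz": 0},
    {"grip": -1, "tx": 0.0019, "ty": -0.0031, "tz": 0, "rx": 0, "ry": 0, "rz": 0},
    {"grip": -1, "tx": 0.0023, "ty": -0.0029, "tz": 0, "rx": 0, "ry": 0, "rz": 0},
    {"grip": -1, "tx": 0.0026, "ty": -0.0025, "tz": 0, "rx": 0, "ry": 0, "rz": 0},
    {"grip": -1, "tx": 0, "ty": 0, "tz": 0, "rx": 0, "ry": 0, "rz": 0},
  ],
)

```text
time_s: 22.9
tool_pos: [504.8, 27.8, 104.9]
ee_rot: [179.9, 0.1, 0.0]
ft_force: [-0.6, -1.0, 8.4]
gripper_width: 12.4
```

servo_tool(
  moves=[
    {"grip": -1, "tx": 0.0029, "ty": -0.0022, "tz": 0, "rx": 0, "ry": 0, "rz": 0},
    {"grip": -1, "tx": 0.0032, "ty": -0.0018, "tz": 0, "rx": 0, "ry": 0, "rz": 0},
    {"grip": -1, "tx": 0.0034, "ty": -0.0013, "tz": 0, "rx": 0, "ry": 0, "rz": 0},
    {"grip": -1, "tx": 0.0036, "ty": -0.0009, "tz": 0, "rx": 0, "ry": 0, "rz": 0},
    {"grip": -1, "tx": 0, "ty": 0, "tz": 0, "rx": 0, "ry": 0, "rz": 0},
    {"grip": -1, "tx": 0, "ty": 0, "tz": 0, "rx": 0, "ry": 0, "rz": 0},
  ],
)

```text
time_s: 23.5
tool_pos: [517.8, 34.7, 105.0]
ee_rot: [180.0, 0.1, 0.0]
ft_force: [-0.2, 1.9, 8.5]
gripper_width: 12.5
```

```bash
python3 avg.py
```

```text
[-1.17  2.12  9.16] [517.75  34.7  104.95] [ 0.69  0.25 -0.02] 23.8 theta -1.8 R 28.02 cw force -0.7 radial 2.32
```

servo_tool(
  moves=[
    {"grip": -1, "tx": 0.001, "ty": 0, "tz": 0, "rx": 0, "ry": 0, "rz": 0},
    {"grip": -1, "tx": 0, "ty": 0, "tz": 0, "rx": 0, "ry": 0, "rz": 0},
    {"grip": -0.3, "tx": 0, "ty": 0, "tz": 0, "rx": 0, "ry": 0, "rz": 0},
    {"grip": -0.3, "tx": 0, "ty": 0, "tz": 0, "rx": 0, "ry": 0, "rz": 0},
    {"grip": -0.3, "tx": 0, "ty": 0, "tz": 0, "rx": 0, "ry": 0, "rz": 0},
    {"grip": -0.3, "tx": 0, "ty": 0, "tz": -0.02, "rx": 0, "ry": 0, "rz": 0},
    {"grip": -0.3, "tx": 0, "ty": 0, "tz": -0.04, "rx": 0, "ry": 0, "rz": 0},
    {"grip": -0.3, "tx": 0, "ty": 0, "tz": -0.05, "rx": 0, "ry": 0, "rz": 0},
    {"grip": -0.3, "tx": 0, "ty": 0, "tz": 0, "rx": 0, "ry": 0, "rz": 0},
  ],
)

```text
time_s: 24.7
tool_pos: [523.2, 35.3, 221.0]
ee_rot: [-179.9, -0.7, 0.1]
ft_force: [-0.4, -0.8, -0.0]
gripper_width: 30.5
```

```bash
cat > look.py <<'E'
from station import camera
from h import *
for n in ("wrist","side","scene"):
    c=camera(n)
    P=cloud(c); R=(c["depth"]>0)&(P[...,0]>400)&(P[...,0]<600)&(P[...,1]>-60)&(P[...,1]<140)
    for lo,hi,t in((95,103,"dial"),(106,135,"peg/tab")):
        k,l,st,ce=cv2.connectedComponentsWithStats((R&(P[...,2]>lo)&(P[...,2]<hi)).astype(np.uint8))
        for i in range(1,k):
            if 25<st[i,4]<8000:
                q=P[l==i]; r=cv2.minAreaRect(q[:,:2].astype(np.float32)); print(n,t,st[i,4],np.round(r[0],1),np.round(r[1],1),round(r[2],1),q[:,2].max().round(1))
    cv2.imwrite(f"pics/l_{n}.png",c["frame"][...,::-1])
E
python3 look.py
```

```text
wrist dial 6610 [525.6   8.1] [82.6 84.7] 12.3 103.0
wrist dial 73 [510.8  93.1] [25.   6.6] 26.2 103.0
wrist peg/tab 298 [519.1  35.2] [12.2 12.3] 25.5 133.1
wrist peg/tab 282 [509.1  96.4] [25.5  8.6] 9.8 111.1
side dial 66 [506.9  92.8] [ 7.1 25.6] 87.7 102.8
side dial 1653 [523.    6.1] [83.6 83.3] 89.9 103.0
side peg/tab 68 [507.4  95.4] [24.9  9.5] 3.6 110.8
side peg/tab 153 [517.1  33.2] [13.1 12.6] 80.8 132.1
scene dial 34 [511.4  92.3] [25.5  6.5] 26.4 102.9
scene dial 1118 [526.4   5.6] [83.5 81.3] 41.1 103.0
scene peg/tab 96 [521.   33.2] [10.6 14.5] 78.3 131.5
scene peg/tab 42 [509.8  94.9] [25.5  7.2] 9.5 110.3
```

View pics/l_wrist.png

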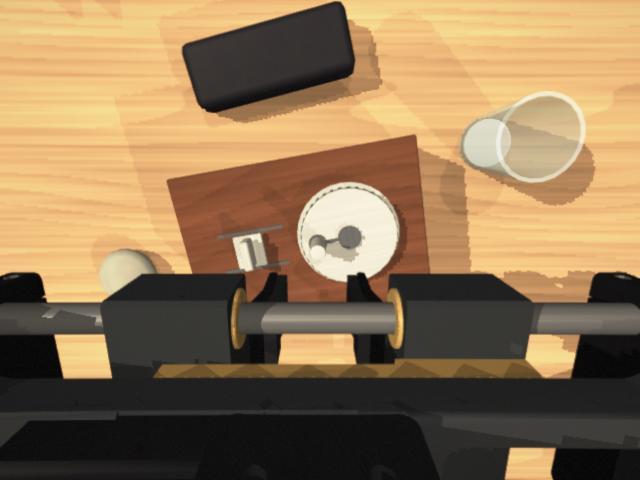

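The peg at (318,247) points at the tab at (250,250); the dial reads about -0.03 to -0.05 rad, within tolerance. Next I'll go behind the latch with shut fingers, squared to the box.

servo_tool(
  moves=[
    {"grip": -1, "tx": -0.0084, "ty": -0.0454, "tz": 0, "rx": 0, "ry": 0, "rz": 0},
    {"grip": -1, "tx": -0.0083, "ty": -0.0453, "tz": 0, "rx": 0, "ry": 0, "rz": 0},
    {"grip": -1, "tx": 0, "ty": 0, "tz": 0, "rx": 0, "ry": 0, "rz": -0.09},
    {"grip": -1, "tx": 0, "ty": 0, "tz": 0, "rx": 0, "ry": 0, "rz": -0.09},
    {"grip": -1, "tx": 0, "ty": 0, "tz": 0, "rx": 0, "ry": 0, "rz": 0},
    {"grip": -1, "tx": 0, "ty": 0, "tz": 0, "rx": 0, "ry": 0, "rz": 0},
    {"grip": -1, "tx": 0, "ty": 0, "tz": 0, "rx": 0, "ry": 0, "rz": 0},
  ],
)

```text
time_s: 25.55
tool_pos: [502.7, 125.1, 213.7]
ee_rot: [180.0, 0.1, 10.2]
ft_force: [0.0, -0.9, 0.5]
gripper_width: 0.4
```

servo_tool(
  moves=[
    {"grip": -1, "tx": 0, "ty": 0, "tz": 0.045, "rx": 0, "ry": 0, "rz": 0},
    {"grip": -1, "tx": 0, "ty": 0, "tz": 0.045, "rx": 0, "ry": 0, "rz": 0},
    {"grip": -1, "tx": 0, "ty": 0, "tz": 0.018, "rx": 0, "ry": 0, "rz": 0},
    {"grip": -1, "tx": 0, "ty": 0, "tz": 0.0085, "rx": 0, "ry": 0, "rz": 0},
    {"grip": -1, "tx": 0, "ty": 0, "tz": 0, "rx": 0, "ry": 0, "rz": 0},
    {"grip": -1, "tx": 0, "ty": 0, "tz": 0, "rx": 0, "ry": 0, "rz": 0},
  ],
)

```text
time_s: 26.15
tool_pos: [504.0, 126.0, 99.2]
ee_rot: [-180.0, -0.1, 10.3]
ft_force: [-0.1, -0.5, -0.1]
gripper_width: 0.4
```

servo_tool(
  moves=[
    {"grip": -1, "tx": 0, "ty": 0.004, "tz": 0, "rx": 0, "ry": 0, "rz": 0},
    {"grip": -1, "tx": 0, "ty": 0.004, "tz": 0, "rx": 0, "ry": 0, "rz": 0},
    {"grip": -1, "tx": 0, "ty": 0.004, "tz": 0, "rx": 0, "ry": 0, "rz": 0},
    {"grip": -1, "tx": 0, "ty": 0, "tz": 0, "rx": 0, "ry": 0, "rz": 0},
  ],
)

```text
time_s: 26.55
tool_pos: [505.3, 113.4, 98.5]
ee_rot: [-180.0, -0.0, 10.3]
ft_force: [0.5, -1.0, 1.0]
gripper_width: 0.6
```

servo_tool(
  moves=[
    {"grip": -1, "tx": 0, "ty": 0.003, "tz": 0, "rx": 0, "ry": 0, "rz": 0},
    {"grip": -1, "tx": 0, "ty": 0.003, "tz": 0, "rx": 0, "ry": 0, "rz": 0},
    {"grip": -1, "tx": 0, "ty": 0, "tz": 0, "rx": 0, "ry": 0, "rz": 0},
  ],
)

```text
time_s: 26.85
tool_pos: [506.3, 107.8, 98.1]
ee_rot: [-180.0, -0.0, 10.3]
ft_force: [0.7, -0.3, 0.5]
gripper_width: 0.0
```

servo_tool(
  moves=[
    {"grip": -1, "tx": 0, "ty": 0.003, "tz": 0, "rx": 0, "ry": 0, "rz": 0},
    {"grip": -1, "tx": 0, "ty": 0.002, "tz": 0, "rx": 0, "ry": 0, "rz": 0},
    {"grip": -1, "tx": 0, "ty": 0, "tz": 0, "rx": 0, "ry": 0, "rz": 0},
  ],
)

```text
time_s: 27.15
tool_pos: [507.2, 103.0, 98.1]
ee_rot: [-180.0, -0.0, 10.3]
ft_force: [-0.7, 1.3, 1.2]
gripper_width: 0.6
```

servo_tool(
  moves=[
    {"grip": -1, "tx": 0, "ty": 0.003, "tz": 0, "rx": 0, "ry": 0, "rz": 0},
    {"grip": -1, "tx": 0, "ty": 0.002, "tz": 0, "rx": 0, "ry": 0, "rz": 0},
    {"grip": -1, "tx": 0, "ty": 0, "tz": 0, "rx": 0, "ry": 0, "rz": 0},
  ],
)

```text
time_s: 27.45
tool_pos: [508.1, 97.7, 98.0]
ee_rot: [180.0, 0.0, 10.3]
ft_force: [-0.0, -0.1, 0.5]
gripper_width: 0.8
```

```bash
python3 look.py; python3 -c "
import cv2
a=cv2.imread('pics/l_side.png')[200:340,170:370]; b=cv2.imread('pics/l_scene.png')[170:310,220:420]
import numpy as np
cv2.imwrite('pics/m.png',np.hstack([cv2.resize(a,None,fx=2,fy=4)[:, :400],cv2.resize(b,None,fx=2,fy=4)[:, :400]]) if 0 else np.hstack([cv2.resize(a,(400,280)),cv2.resize(b,(400,280))]))"; python3 avg.py
```

```text
wrist dial 198 [519.7  95.7] [ 3.4 25.7] 15.1 103.0
wrist dial 1994 [493.9  -7.4] [19.2 48.1] 11.0 101.3
wrist peg/tab 729 [516.4  99.4] [ 6.7 17. ] 10.7 133.9
side dial 80 [503.2  86.1] [17.9 32.8] 53.5 103.0
side dial 1667 [522.9   5.9] [83.4 83.9] 86.3 103.0
side peg/tab 341 [508.6  93.8] [26.3 29.1] 6.5 135.0
side peg/tab 152 [517.   33.5] [11.8 12.5] 1.6 132.1
scene dial 1109 [526.   6.] [83.6 82.7] 43.3 103.0
scene dial 61 [517.1  89.9] [31.4 18. ] 66.3 102.9
scene peg/tab 226 [509.9  94. ] [25.6 30.1] 15.8 135.0
scene peg/tab 99 [520.2  33.3] [10.7 14.3] 77.9 131.9
[ 0.18  0.03 -0.06] [507.95  97.88  97.92] [-0.04 -0.01  0.01] 27.9 theta 0.5 R 91.92 cw force 0.19 radial 0.0
```

View pics/m.png

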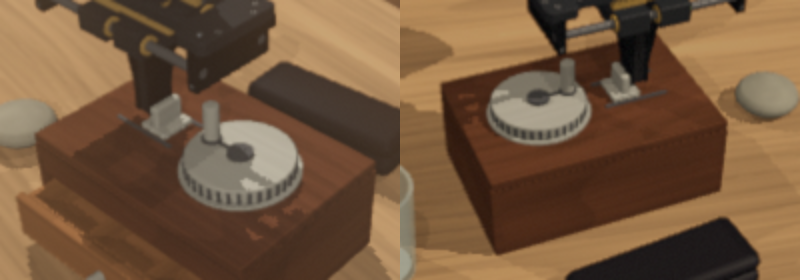

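The tray is already out. I'll push the last bit to be sure the latch is home.

servo_tool(
  moves=[
    {"grip": -1, "tx": 0, "ty": 0.0015, "tz": 0, "rx": 0, "ry": 0, "rz": 0},
    {"grip": -1, "tx": 0, "ty": 0.0015, "tz": 0, "rx": 0, "ry": 0, "rz": 0},
    {"grip": -1, "tx": 0, "ty": 0, "tz": 0, "rx": 0, "ry": 0, "rz": 0},
  ],
)

```text
time_s: 28.2
tool_pos: [508.5, 95.2, 98.0]
ee_rot: [-180.0, 0.0, 10.3]
ft_force: [0.3, 1.8, -0.9]
gripper_width: 0.4
```

servo_tool(
  moves=[
    {"grip": -1, "tx": 0, "ty": 0.0015, "tz": 0, "rx": 0, "ry": 0, "rz": 0},
    {"grip": -1, "tx": 0, "ty": 0.001, "tz": 0, "rx": 0, "ry": 0, "rz": 0},
    {"grip": -1, "tx": 0, "ty": 0, "tz": 0, "rx": 0, "ry": 0, "rz": 0},
  ],
)

```text
time_s: 28.5
tool_pos: [508.7, 95.0, 98.1]
ee_rot: [-179.8, -0.1, 10.3]
ft_force: [-5.0, 10.1, 1.8]
gripper_width: 0.8
```

Firm at about 11 N with no further travel, so the latch is on its end stop. Back off, lift and check.

servo_tool(
  moves=[
    {"grip": -1, "tx": 0, "ty": -0.01, "tz": 0, "rx": 0, "ry": 0, "rz": 0},
    {"grip": -1, "tx": 0, "ty": -0.02, "tz": 0, "rx": 0, "ry": 0, "rz": 0},
    {"grip": -1, "tx": 0, "ty": 0, "tz": -0.03, "rx": 0, "ry": 0, "rz": 0},
    {"grip": -1, "tx": 0, "ty": 0, "tz": -0.045, "rx": 0, "ry": 0, "rz": 0},
    {"grip": -1, "tx": 0, "ty": 0, "tz": -0.045, "rx": 0, "ry": 0, "rz": 0},
    {"grip": -1, "tx": 0, "ty": 0, "tz": 0, "rx": 0, "ry": 0, "rz": 0},
    {"grip": -1, "tx": 0, "ty": 0, "tz": 0, "rx": 0, "ry": 0, "rz": 0},
    {"grip": -1, "tx": 0, "ty": 0, "tz": 0, "rx": 0, "ry": 0, "rz": 0},
  ],
)

```text
time_s: 29.3
tool_pos: [502.8, 121.8, 216.9]
ee_rot: [180.0, 0.1, 10.3]
ft_force: [0.3, 0.4, -0.9]
gripper_width: 0.5
```

```bash
python3 look.py; python3 -c "
from station import read_state; s=read_state(); print(s['time_s'],s['tool_pos'],s['ft_force'],abs(s['qvel']).max())"
```

```text
wrist dial 6979 [525.4   7.9] [85.5 82.8] 79.8 103.0
wrist dial 48 [512.4  86.4] [ 6.5 24.2] 82.8 102.8
wrist peg/tab 299 [511.4  82.8] [25.8  8.2] 11.1 111.0
wrist peg/tab 378 [519.1  35.9] [12.2 12.3] 22.4 132.3
side dial 61 [509.3  79.1] [ 9.2 24.9] 82.0 103.0
side dial 1667 [522.8   6.2] [83.2 83.7] 86.4 103.0
side peg/tab 67 [510.3  81.7] [26.8  8.7] 11.4 110.4
side peg/tab 152 [516.9  33.7] [13.7 11.9] 84.1 131.8
scene dial 1117 [525.9   6.7] [83.6 84.8] 57.4 103.0
scene dial 33 [512.8  78.2] [27.6  7. ] 22.0 103.0
scene peg/tab 101 [520.8  33.2] [12.6 11.4] 17.8 132.0
scene peg/tab 43 [511.5  81.3] [25.   9.1] 7.2 110.2
29.45 [502.994668   121.79160505 216.57737559] [-0.30039552 -0.08299602 -0.33052225] 0.43201623510795756
```

View pics/l_side.png

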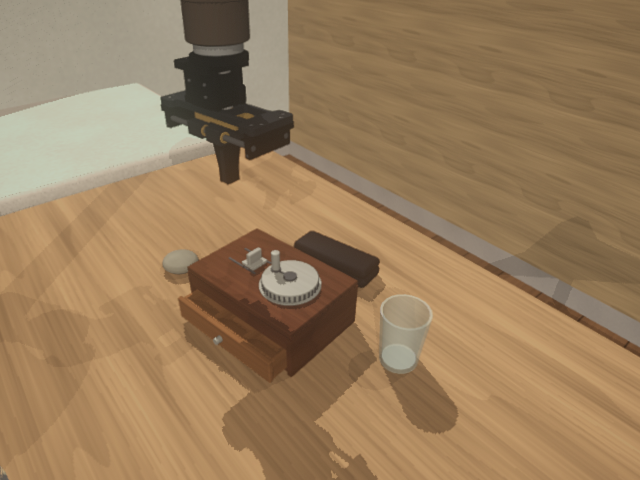

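The side view shows the tray out at (230,335) and the latch home at (254,258). The tab has moved about 13.8 mm, and the tumbler, stone and case are at the same pixels as before.

```bash
python3 -c "
from station import sign_off; print(sign_off())"
```

```text
the job is handed in; nothing more can be done
None
```

The jewellery box is open: the combination worked, the latch is fully home, and the tray sprang out. I handed the job in with the clock at about 29.5 s.

- **Dial:** I gripped the peg and led it clockwise to the first stop, which came at about 5.4 rad with about 7.3 N at the peg. That is slightly over the 6 to 7 N you gave for firm, but well under the 12 N limit. The second stop, counter-clockwise, came at about -2.8 rad with about 6.7 N. I then turned clockwise to 0. The cameras put the dial at -0.01 to -0.05 rad, inside the 0.1 allowed.
- **Latch:** The tray was already out partway through the push. I kept pushing with shut fingers until the latch came up hard at about 11 N. All three cameras measured about 13.8 mm of travel.
- **Final state:** The hand is clear, with the TCP at 217 mm and forces near zero. By eye in the side view, the tumbler, stone and spectacle case are where they started. I judged the tray fully out from that picture and did not measure its travel.
- **Disagreements:** The cameras differed by 1 to 3 mm on positions, within or close to their calibration. While I held the peg, the wrist also read an upward force of 5 to 14 N. I took that to come from the grip and did not look into it further.

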